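Close the bayonet gluing press and hold it

ROBOT

A 6-joint arm with a two-finger parallel gripper is mounted at the origin on the work surface. World frame = base frame: x ahead of the robot, y to its left, z up, the work surface at z = 0. Lengths are in m, angles in rad, forces in N, time in s.
With the tool pointing down it reaches from about 0.35 to 0.775 m from the base axis. Payload 5.5 kg.
Tool frame: the origin (TCP) lies at the very end of the fingers, on their centre line; the grasp point (between the pads) lies 19 mm behind it (env.grip_depth is the distance from the TCP to the grasp point, in m); z points along the fingers, y is the direction in which the jaws open and shut (so a half turn about z gives the same grasp; the last joint's range is limited). The gripper opens to 85 mm and grips with 20 to 120 N. Pads are 22 mm wide; open, the fingers measure 114 mm over their backs; the gripper's body (76 mm by 85 mm) begins 54 mm behind the grasp point. The pads swing forward as they close: fully open they stand 13 mm farther back than shut.
Start: joints at [0.976, 0.313, 0.046, 1.304, 0, 1.431], TCP at [0.253, 0.517, 0.231] pointing down, gripper open.
Joint ranges: [-2.76, 2.76], [-0.86, 1.69], [-1.03, 1.26], [-2.2, 2.34], [-1.47, 1.5], [-3.14, 3.14]. Speed limits (rad/s): [2.57, 2.57, 3.14, 3.14, 3.14, 3.14].

INTERFACE

Orientations are given as a unit quaternion [w, x, y, z].
In Python, from workcell import env gives the robot as it stands.
- The arm moves only by the tool step_arm, never from a script. Its argument "series" is a list of rows, each a list of 3 entries, a list of its own where there are three numbers: the shift along the world's x, y, z in cm, then the turn about the world's z in rad, then the closure in counts, from 0 (fully open) to 255 (shut). A call has 1 to 5 rows; each row is the pose to reach, as a shift and turn from the pose measured when the call began; what a row does not reach only later rows make up. A row lasts 1/8 s, in which the tool goes at most 62.5 mm and 10.7 degrees, less where a joint would pass 70% of its speed; a pose out of reach is approached as far as the arm can. A call with a gripper value outside its range is refused whole. The fingers move at their own pace and stop on an object; "newtons" is the grip in N (left out, the last holds). Time passes only in rows, so rows that repeat a pose let the fingers close. It gives the time, the measured TCP pose, the force and the opening at its end, in the units of the state.
- env.get_state(): the state, without advancing time (a new reading comes with each control period).
- env.read_camera(name): name is "side" or "top"; returns a dict with "frame" (384x512x3 uint8, red, green, blue), "vertical_fov" (degrees; the focal length in pixels is half the picture's height over the tangent of half this angle, whatever the lens; pixels are square), "cx", "cy" (the principal point, pixels), "dist_coeffs" ([k1, k2, p1, p2, k3] as OpenCV has them; the pictures are not rectified), "camera_from_world" (4x4, takes a point from world to camera coordinates). Camera axes: x right, y down, z forward; pixel columns grow to the right and rows downward; lengths in m; the calibration is good to about 2 mm. A picture is of the moment at which its call begins. There is no depth.
- env.hand_in(): hands the job in, once; it reports no verdict.
The state is a dict: "clock": time; "joint_pos": joint angles; "qvel": joint speeds; "tau": joint torques, N m; "tcp_pos": TCP position; "orientation": TCP orientation; "wrist_force": force on the tool from outside, world axes, zero at the start; "ft_torque": the same for the moment, N m; "finger_gap": finger opening in m.
Only numpy, scipy, OpenCV 4.12 (cv2) and the standard library are available. Lean on these libraries where they do the work, as an engineer would, in place of code of your own. Each camera call takes 0.05 s, during which the arm holds its last target.

TASK

Close the little gluing press on the freshly glued button: take the red-winged clamping cap out of its wooden rest, put it in the press with its brass pins through the two slots, push it straight down against the spring until its flange lies flat on the metal plate, and only then twist it a quarter turn clockwise (seen from above), to the stop. Finish while still gripping the cap and pressing it fully down, so that the glue can grab: do not let go. Leave the glue bottle, the mallet and the dark wooden blank where they are.

Things in the scene. Friction and masses are not known exactly. Their poses are not given: they have to be found in the camera images.
- cap: Loose cap, 220 g, hung upright by its flange in the rest. Origin: centre of the stem's foot; z up, x along pin and wing (half turn = same). Steel stem 30 mm dia, z 0-24 mm, foot tapered to 22; brass cross pin 8 mm dia along x, 44 mm overall, axis at z 6; steel flange 58 mm dia, z 24-30; red wing grip 50 mm in x, 18 in y, z 30-70: pinch it across y. Lift straight up.
- rest: Fixed light wooden square frame that stores the cap: 80 x 80 mm outside, 50 x 50 mm hole right through, 30 mm high. Origin: centre of its underside on the bench, z up.
- press: Fixed wood block 84 x 84, 55 mm high with its 8 mm aluminium plate. Origin: underside centre, z up. Keyhole in the plate: bore 35 mm wide plus two slots 12 mm wide along x, 51 mm over their ends, a red mark beyond each. Below it the pin turns only clockwise from above, from the slots to a stop at about 95 degrees, once the bed is over 6 mm down; unpressed, the spring lifts the pin against the plate.
- press_mouth (a point): Centre of the bore at the top face of the press's plate, 55 mm above the bench; axes as press.
- bed (a joint): Sprung bed inside the press bore that carries the dark wooden button with its white inlay: m pushed down, 0 = up (its top 12 mm below the plate's top face), 0.012 when the cap's flange lies on the plate. Spring: about 4 N at 0, 15 N at 0.012.
- glue_bottle: White glue bottle with red cap and yellow label, 56 mm diameter, 150 mm tall, standing; bystander. Origin: centre of its underside.
- mallet: Small wooden mallet lying on the bench; bystander. Head 44 mm diameter, 75 mm long along its y; handle 18 mm thick runs 177 mm to its -x. Origin: under the head's centre, on the bench.
- blank: Dark wooden blank 160 x 45 x 18 mm lying flat; bystander. Origin: centre of its underside, x along its length.
Things that resemble listed ones, but are neither listed nor needed, are in the scene too. Leave any green look-alike of the press alone.

How it is judged:
By the outcome, as a careful person would: the job done as asked, in the order asked, and still so for the second after the job is handed in, while the arm keeps its last pose, push and grip.
It also fails if it takes over 48 s, if anything falls off the work surface, if the arm or the gripper's body presses on something with over 40 N, if the wrist force passes 120 N, or if a joint passes its speed limit or range.

## Working session

There is one attempt and no reset: what is moved stays moved. The work goes in short steps, Python scripts to look and compute and a tool call to move; the robot and the scene stay as the last step left them, time stands still between calls to the robot, and variables do not carry over. Pictures are saved under pics/ and viewed, and the job is handed in when it is done.

Besides the shell and the picture viewer there is one more tool, called after ">>>" in YAML: its name, and indented under it one key for each argument. step_arm: Moves the arm, as the interface text tells. Its arguments: {"type":"object","properties":{"series":{"type":"array"},"newtons":{"type":"number"}},"required":["series"]}

```bash
mkdir -p pics; ls; python3 - <<'E'
from workcell import env
import cv2
s=env.get_state();print(s)
for n in("top","side"):
    r=env.read_camera(n);cv2.imwrite(f"pics/{n}0.png",r["frame"][:,:,::-1])
    print(n,r["vertical_fov"],r["cx"],r["cy"],r["dist_coeffs"],r["camera_from_world"])
E
```

```text
pics
{'clock': 0.0, 'joint_pos': array([ 9.76388004e-01,  3.14003269e-01,  4.49349940e-02,  1.30353862e+00,
       -8.96476575e-06,  1.43117904e+00]), 'qvel': array([-1.60137477e-03,  1.00752784e-03, -1.36068073e-03, -1.38987621e-03,
       -1.47595057e-04, -8.84091822e-05]), 'tau': array([-6.04477318e-04, -4.80628681e+01,  2.98531920e+01,  1.94031000e-02,
       -1.99918281e-04, -3.66394488e-06]), 'tcp_pos': array([0.25231663, 0.51611957, 0.23038921]), 'orientation': array([-3.20657615e-04,  2.25440761e-01,  9.74256457e-01, -8.46602357e-04]), 'wrist_force': array([-0.90629179, -0.13357331,  0.41060821]), 'ft_torque': array([ 0.00909034,  0.00666815, -0.07144232]), 'finger_gap': 0.08551456920260295}
top 45.74357056876654 260.4138991128184 190.83039323202127 [-0.07390974  0.          0.          0.          0.        ] [[ 3.01598675e-02 -9.99537000e-01  4.02106275e-03 -6.85543819e-03]
 [-9.91492686e-01 -3.04262662e-02 -1.26556297e-01  5.56964685e-01]
 [ 1.26620048e-01 -1.69933141e-04 -9.91951276e-01  1.26057499e+00]
 [ 0.00000000e+00  0.00000000e+00  0.00000000e+00  1.00000000e+00]]
side 54.03879459601597 262.5123887466469 189.33405460531054 [-0.1275696  0.         0.         0.         0.       ] [[ 0.89425529 -0.44715709  0.01892093 -0.51275949]
 [-0.26284172 -0.55892684 -0.78645726  0.18519452]
 [ 0.36224536  0.69832036 -0.61735483  0.98762511]
 [ 0.          0.          0.          1.        ]]
```

View pics/top0.png

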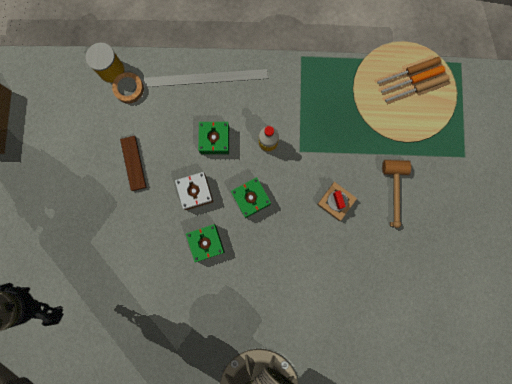

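View pics/side0.png

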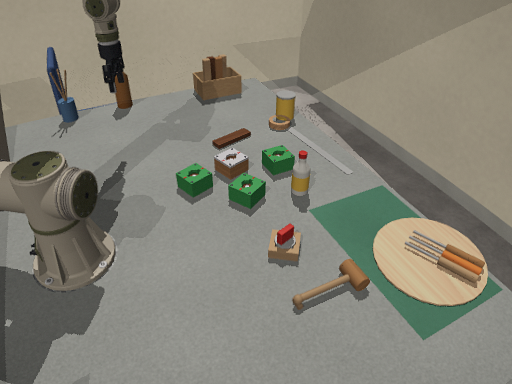

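Candidates. For the cap: red wing on wood frame, top (339,200), versus the bottle's red cap at (269,131). For the press: metal-plated wood block at (194,191), versus green look-alikes at (214,137), (251,197) and (205,244). I choose the cap at (339,200) and the press at (194,191), and check both in crops.

```bash
cat > h.py <<'E'
import numpy as np, cv2
from workcell import env
def cam(n):
    r=env.read_camera(n)
    f=r["frame"].shape[0]/2/np.tan(np.radians(r["vertical_fov"])/2)
    r["K"]=np.array([[f,0,r["cx"]],[0,f,r["cy"]],[0,0,1.]]);r["d"]=np.array(r["dist_coeffs"],float)
    r["T"]=np.array(r["camera_from_world"]);r["bgr"]=np.ascontiguousarray(r["frame"][:,:,::-1]);return r
def ray(r,uv):
    p=cv2.undistortPoints(np.array(uv,float).reshape(-1,1,2),r["K"],r["d"]).reshape(-1,2)
    R,t=r["T"][:3,:3],r["T"][:3,3]
    return -R.T@t, np.c_[p,np.ones(len(p))]@R
def plane(r,uv,z):
    o,d=ray(r,uv);return o+d*((z-o[2])/d[:,2])[:,None]
def proj(r,P):
    R,t=r["T"][:3,:3],r["T"][:3,3]
    return cv2.projectPoints(np.array(P,float).reshape(-1,1,3),cv2.Rodrigues(R)[0],t,r["K"],r["d"])[0].reshape(-1,2)
def tri(rs,uvs):
    A=np.zeros((3,3));b=np.zeros(3)
    for r,uv in zip(rs,uvs):
        o,d=ray(r,[uv]);d=d[0]/np.linalg.norm(d[0]);M=np.eye(3)-np.outer(d,d);A+=M;b+=M@o
    return np.linalg.solve(A,b)
def crop(r,x,y,w,h,s,name):
    cv2.imwrite(name,cv2.resize(r["bgr"][y:y+h,x:x+w],None,fx=s,fy=s,interpolation=cv2.INTER_CUBIC))
E
python3 - <<'E'
from h import *
a=cam("top");b=cam("side")
c=[]
for r,bx in((a,(170,165,50,50)),(a,(315,175,50,50)),(b,(205,140,50,50)),(b,(260,215,50,50))):
    x,y,w,h=bx;c.append(cv2.resize(r["bgr"][y:y+h,x:x+w],(290,290),interpolation=cv2.INTER_CUBIC))
cv2.imwrite("pics/c1.png",np.vstack([np.hstack(c[:2]),np.hstack(c[2:])]))
E
```

```text
(no output)
```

View pics/c1.png

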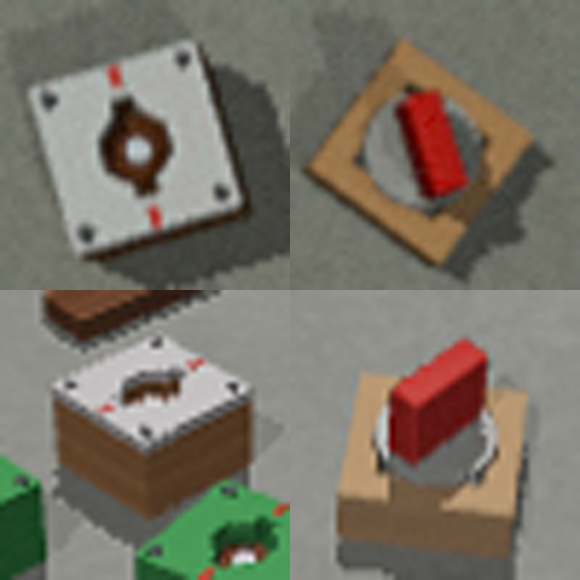

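```bash
cat > meas.py <<'E'
from h import *
a=cam("top");b=cam("side")
def box(m):
    cs=cv2.findContours(m.astype(np.uint8),0,1)[0];c=max(cs,key=cv2.contourArea);return c
def sub(r,bx):
    x,y,w,h=bx;im=r["bgr"][y:y+h,x:x+w];s=8
    return cv2.resize(im,None,fx=s,fy=s,interpolation=cv2.INTER_CUBIC),lambda p:(np.array(p,float)+.5)/s-.5+[x,y]
# plate
for nm,r,bx in(("top",a,(170,165,50,50)),("side",b,(205,140,50,50))):
    im,f=sub(r,bx);hsv=cv2.cvtColor(im,cv2.COLOR_BGR2HSV)
    m=(hsv[...,1]<40)&(hsv[...,2]>(150))
    c=box(m);hull=cv2.convexHull(c)
    q=cv2.approxPolyN(hull,4).reshape(-1,2) if hasattr(cv2,"approxPolyN") else cv2.boxPoints(cv2.minAreaRect(c))
    P=plane(r,f(q),.055);print(nm,"corners",P[:,:2].round(4).tolist(),"ctr",P.mean(0).round(4),"edges",[round(float(np.linalg.norm(P[i]-P[i-1])),4) for i in range(4)])
    d=P[1]-P[0];print("edge ang mod90",np.degrees(np.arctan2(d[1],d[0]))%90)
    red=((hsv[...,0]<10)|(hsv[...,0]>170))&(hsv[...,1]>130)&(hsv[...,2]>120)
    fill=np.zeros(m.shape,np.uint8);cv2.fillConvexPoly(fill,q.astype(int).reshape(-1,1,2),1)
    red&=fill>0
    n,l,st,ce=cv2.connectedComponentsWithStats(red.astype(np.uint8))
    o=[i for i in np.argsort(-st[:,4]) if i>0][:4]
    M=plane(r,f(ce[o]),.055);print("marks",st[o,4],M[:,:2].round(4).tolist())
    d=M[1]-M[0];print("mid",(M[0]+M[1])/2,"ang",np.degrees(np.arctan2(d[1],d[0]))%180,"len",np.linalg.norm(d))
    dk=(hsv[...,2]<130)&(fill>0)&~red
    n,l,st,ce=cv2.connectedComponentsWithStats(dk.astype(np.uint8));i=1+np.argmax(st[1:,4])
    print("hole",plane(r,f([ce[i]]),.055)[0])
for nm,r,bx in(("top",a,(315,175,50,50)),("side",b,(260,215,50,50))):
    im,f=sub(r,bx);hsv=cv2.cvtColor(im,cv2.COLOR_BGR2HSV)
    red=((hsv[...,0]<10)|(hsv[...,0]>170))&(hsv[...,1]>150)&(hsv[...,2]>60)
    v=hsv[...,2][red];print(nm,"V hist",np.histogram(v,8))
    c=box(red);q=cv2.approxPolyN(cv2.convexHull(c),4 if nm=="top" else 6).reshape(-1,2)
    P=plane(r,f(q),.076);print("red hull@.076",P[:,:2].round(4).tolist(),"minrect",cv2.minAreaRect(P[:,:2].astype(np.float32)),f(q).round(1).tolist())
    if nm=="top":
      g=(hsv[...,1]>100)&~red&(hsv[...,0]<25)&(hsv[...,2]>110)
      q=cv2.approxPolyN(cv2.convexHull(box(g)),4).reshape(-1,2);P=plane(r,f(q),.03)
      print("rest",P[:,:2].round(4).tolist(),P.mean(0),[round(float(np.linalg.norm(P[i]-P[i-1])),4) for i in range(4)])
E
python3 meas.py
```

```text
top corners [[0.5255, 0.1477], [0.4988, 0.2268], [0.5779, 0.2532], [0.6049, 0.1742]] ctr [0.5518 0.2005 0.055 ] edges [0.0837, 0.0834, 0.0834, 0.0835]
edge ang mod90 18.665980778422664
marks [260 248] [[0.5857, 0.2115], [0.5177, 0.1886]]
mid [0.55167264 0.20004089 0.055     ] ang 18.60710518110369 len 0.07175387188800215
hole [0.55161954 0.20008837 0.055     ]
side corners [[0.6071, 0.1734], [0.5223, 0.1438], [0.4934, 0.2327], [0.5797, 0.2575]] ctr [0.5506 0.2019 0.055 ] edges [0.0885, 0.0899, 0.0935, 0.0897]
edge ang mod90 19.20594006947931
marks [29 27] [[0.5171, 0.189], [0.5858, 0.2122]]
mid [0.55146328 0.20060039 0.055     ] ang 18.609311386866374 len 0.0724697612446057
hole [0.54969073 0.20022613 0.055     ]
top V hist (array([ 997,  460,  375,  485,  613,  805, 1888, 3334]), array([ 61.   ,  75.875,  90.75 , 105.625, 120.5  , 135.375, 150.25 ,
       165.125, 180.   ]))
red hull@.076 [[0.5156, -0.2253], [0.5063, -0.2047], [0.5578, -0.1875], [0.5617, -0.2104]] minrect ((0.5357149243354797, -0.20696459710597992), (0.05427522212266922, 0.022927992045879364), 18.39807891845703) [[345.4, 206.4], [337.9, 209.6], [331.9, 190.8], [340.2, 189.7]]
rest [[0.5452, -0.2663], [0.4801, -0.22], [0.5274, -0.1533], [0.592, -0.2003]] [ 0.53616779 -0.2099929   0.03      ] [0.0809, 0.0799, 0.0818, 0.0799]
side V hist (array([5600, 2753,  852,  263,  275,  378, 1071, 3074]), array([ 83.   ,  98.875, 114.75 , 130.625, 146.5  , 162.375, 178.25 ,
       194.125, 210.   ]))
red hull@.076 [[0.5576, -0.2102], [0.539, -0.2416], [0.4955, -0.2559], [0.4899, -0.2445], [0.5079, -0.2109], [0.5534, -0.1975]] minrect ((0.5233601331710815, -0.2262789011001587), (0.07508654147386551, 0.038834601640701294), 18.239273071289062) [[293.2, 225.7], [293.1, 235.4], [280.9, 244.4], [276.8, 242.2], [276.8, 231.6], [289.4, 223.2]]
```

```bash
cat > wing.py <<'E'
from h import *
a=cam("top");b=cam("side")
for nm,r,bx,t in(("top",a,(315,175,50,50),140),("side",b,(260,215,50,50),150)):
    x,y,w,h=bx;s=8;im=cv2.resize(r["bgr"][y:y+h,x:x+w],None,fx=s,fy=s,interpolation=cv2.INTER_CUBIC)
    hsv=cv2.cvtColor(im,cv2.COLOR_BGR2HSV)
    red=((hsv[...,0]<10)|(hsv[...,0]>170))&(hsv[...,1]>150)&(hsv[...,2]>t)
    c=max(cv2.findContours(red.astype(np.uint8),0,1)[0],key=cv2.contourArea).reshape(-1,2)
    P=plane(r,(c+.5)/s-.5+[x,y],.076)[:,:2].astype(np.float32)
    M=cv2.moments(P.reshape(-1,1,2));print(nm,cv2.minAreaRect(P),M["m10"]/M["m00"],M["m01"]/M["m00"],np.degrees(.5*np.arctan2(2*M["mu11"],M["mu20"]-M["mu02"])))
    # flange : grey bright
    f=(hsv[...,1]<40)
    print()
E
python3 wing.py; sed -i 's/top",a,(315,175,50,50),140/top",a,(315,175,50,50),110/' wing.py; python3 wing.py
```

```text
top ((0.5368105173110962, -0.20960193872451782), (0.04791897535324097, 0.0164882093667984), 18.197843551635742) 0.5365459948332031 -0.20926928673754852 17.46642227154256

side ((0.5328008532524109, -0.21154162287712097), (0.0483599416911602, 0.016553059220314026), 17.90936851501465) 0.5327562704402687 -0.21200074330729538 17.79034083971935

top ((0.5360804796218872, -0.2094266414642334), (0.04967052489519119, 0.018791688606142998), 19.07022476196289) 0.5359393394940027 -0.20931929788609457 18.504882979111485

side ((0.5328341126441956, -0.21154598891735077), (0.04818742722272873, 0.016473012045025826), 17.708126068115234) 0.5327296870589423 -0.21200883424026007 17.67760702118017
```

Both crops fit: wing at 18° on a flange in the light wooden frame, aluminium plate 83 mm square with hole and marks at 18.6°. Cap is at about (0.536, -0.2097), which agrees with the rest centre, and the press mouth at (0.5516, 0.2002). I approach with the tool x axis at 198°, which leaves the last joint room for the later twist.

>>> step_arm:
  series:
    - [[2.2, -5.6, 0], 0.16, 0]
    - [[4.4, -11.2, 0], 0.32, 0]
    - [[6.6, -16.8, 0], 0.48, 0]
    - [[8.8, -22.4, 0], 0.64, 0]
    - [[11, -28, 0], 0.77, 0]
  newtons: 80

```text
clock: 1.12
tcp_pos: [0.3622, 0.2379, 0.2316]
orientation: [0.001, -0.158, 0.988, 0.0]
wrist_force: [0.9, 0.6, -0.1]
finger_gap: 0.0853
```

>>> step_arm:
  series:
    - [[2.2, -5.6, 0], 0, 0]
    - [[4.4, -11.2, 0], 0, 0]
    - [[6.6, -16.8, 0], 0, 0]
    - [[8.8, -22.4, 0], 0, 0]
    - [[11, -28, 0], 0, 0]

```text
clock: 1.75
tcp_pos: [0.4727, -0.0441, 0.232]
orientation: [0.001, -0.157, 0.988, 0.0]
wrist_force: [0.8, 0.6, 1.7]
finger_gap: 0.0854
```

>>> step_arm:
  series:
    - [[2, -5.5, 0], 0, 0]
    - [[4.2, -11, -3], 0, 0]
    - [[6.3, -16.6, -8], 0, 0]
    - [[6.3, -16.6, -12], 0, 0]
    - [[6.3, -16.6, -12], 0, 0]

```text
clock: 2.38
tcp_pos: [0.5327, -0.2097, 0.1078]
orientation: [-0.002, -0.156, 0.988, 0.003]
wrist_force: [-0.5, 1.2, 0.3]
finger_gap: 0.0853
```

```bash
python3 - <<'E'
from h import *
s=env.get_state();q=s["orientation"];print(s["clock"],s["tcp_pos"],np.degrees(2*np.arctan2(q[2],q[1])),s["joint_pos"].round(3))
a=cam("top");b=cam("side");c=[]
for r,(x,y,w,h) in((a,(300,160,80,80)),(b,(240,190,80,80))):
    c.append(cv2.resize(r["bgr"][y:y+h,x:x+w],(400,400),interpolation=cv2.INTER_CUBIC))
cv2.imwrite("pics/c2.png",np.hstack(c))
E
```

```text
2.375 [ 0.53271166 -0.20968037  0.10775121] 197.99493393416319 [-0.516  0.379 -0.171  1.028  0.002 -0.83 ]
```

View pics/c2.png

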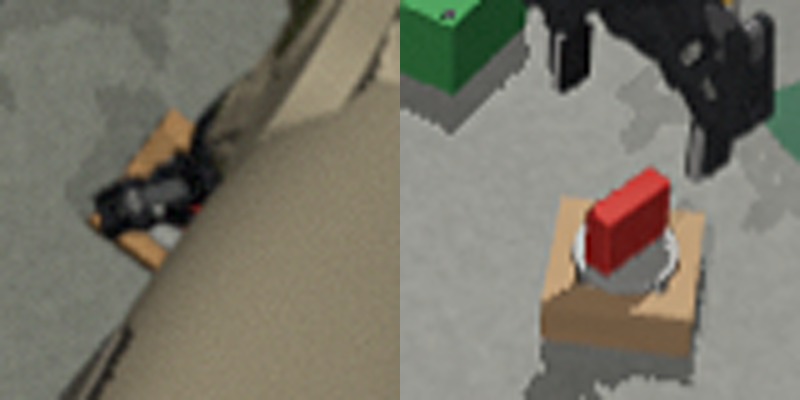

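The side view shows the open jaws straddling the red wing (right panel, wing at ~(630,220) in the crop). I descend and grip.

>>> step_arm:
  series:
    - [[0.3, 0, -3], 0, 0]
    - [[0.3, 0, -6], 0, 0]
    - [[0.3, 0, -6.7], 0, 0]
    - [[0.3, 0, -6.7], 0, 0]
    - [[0.3, 0, -6.7], 0, 0]

```text
clock: 3.1
tcp_pos: [0.5397, -0.2101, 0.0477]
orientation: [0.002, -0.158, 0.987, -0.001]
wrist_force: [0.0, 0.5, 0.5]
finger_gap: 0.0853
```

>>> step_arm:
  series:
    - [[0, 0, 0], 0, 150]
    - [[0, 0, 0], 0, 255]
    - [[0, 0, 0], 0, 255]
    - [[0, 0, 0], 0, 255]
    - [[0, 0, 0], 0, 255]
  newtons: 80

```text
clock: 3.72
tcp_pos: [0.5398, -0.2099, 0.0479]
orientation: [0.002, -0.158, 0.987, -0.0]
wrist_force: [-2.2, 2.0, 3.2]
finger_gap: 0.0169
```

>>> step_arm:
  series:
    - [[0, 0, 0], 0, 255]
    - [[0, 0, 0], 0, 255]
    - [[0, 0, 0], 0, 255]

```text
clock: 4.1
tcp_pos: [0.5397, -0.2099, 0.0479]
orientation: [0.002, -0.158, 0.987, -0.0]
wrist_force: [-0.0, 0.4, 2.9]
finger_gap: 0.0166
```

>>> step_arm:
  series:
    - [[0, 0, 0], 0, 100]
    - [[0, 0, 0], 0, 100]
    - [[-0.3, 0, -0.6], 0, 100]
    - [[-0.3, 0, -0.6], 0, 100]
    - [[-0.3, 0, -0.6], 0, 100]

```text
clock: 4.72
tcp_pos: [0.5366, -0.2099, 0.0417]
orientation: [0.002, -0.158, 0.987, -0.0]
wrist_force: [0.7, -1.6, -0.4]
finger_gap: 0.052
```

>>> step_arm:
  series:
    - [[0, 0, 0], 0, 100]

```text
clock: 4.85
tcp_pos: [0.5367, -0.21, 0.0418]
orientation: [0.002, -0.158, 0.987, -0.0]
wrist_force: [-0.5, -0.9, -0.5]
finger_gap: 0.0518
```

>>> step_arm:
  series:
    - [[0, 0, 0], 0, 255]
    - [[0, 0, 0], 0, 255]
    - [[0, 0, 0], 0, 255]
    - [[0, 0, 0], 0, 255]
    - [[0, 0, 0], 0, 255]
  newtons: 90

```text
clock: 5.48
tcp_pos: [0.5369, -0.21, 0.0422]
orientation: [0.002, -0.158, 0.987, -0.001]
wrist_force: [-1.2, 0.2, 3.4]
finger_gap: 0.0169
```

>>> step_arm:
  series:
    - [[0, 0, 1], 0, 255]
    - [[0, 0, 3], 0, 255]
    - [[0, 0, 6], 0, 255]
    - [[0, 0, 10], 0, 255]
    - [[0, 0, 10], 0, 255]

```text
clock: 6.1
tcp_pos: [0.5389, -0.2112, 0.1456]
orientation: [0.005, -0.158, 0.987, -0.003]
wrist_force: [-0.4, -0.5, -2.7]
finger_gap: 0.017
```

```bash
python3 - <<'E'
from h import *
s=env.get_state();q=s["orientation"];print(s["clock"],s["tcp_pos"],np.degrees(2*np.arctan2(q[2],q[1])),s["wrist_force"])
a=cam("top");b=cam("side");c=[]
for r,(x,y,w,h) in((a,(300,160,80,80)),(b,(240,170,80,80))):
    c.append(cv2.resize(r["bgr"][y:y+h,x:x+w],(400,400),interpolation=cv2.INTER_CUBIC))
cv2.imwrite("pics/c3.png",np.hstack(c))
E
```

```text
6.1 [ 0.53892715 -0.21115038  0.14557415] 198.14732162311185 [-0.36859725 -0.45127896 -2.74590819]
```

View pics/c3.png

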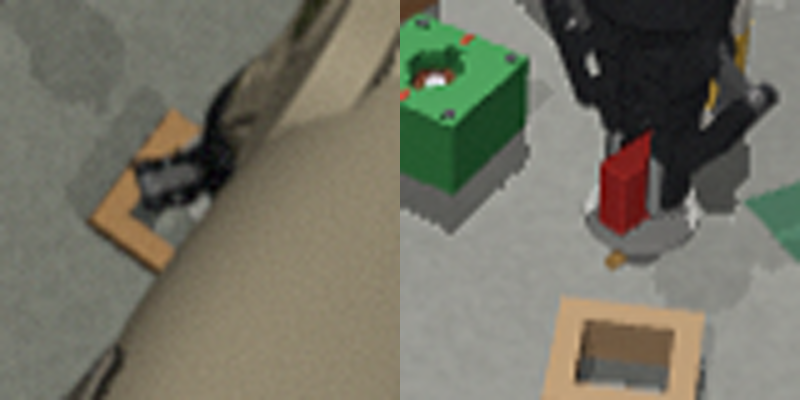

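Cap is lifted cleanly (right panel: brass pin at (615,260), the rest empty), and the -2.7 N wrist force fits its weight. I carry it to the press, bowing away from the bottle.

>>> step_arm:
  series:
    - [[-2.5, 5, 2], 0, 255]
    - [[-5, 10.5, 4], 0, 255]
    - [[-7, 16, 5], 0, 255]
    - [[-8, 21.5, 5], 0, 255]
    - [[-8, 27.5, 5], 0, 255]

```text
clock: 6.82
tcp_pos: [0.4547, 0.0664, 0.1904]
orientation: [0.001, -0.157, 0.988, -0.0]
wrist_force: [1.4, -0.5, -1.9]
finger_gap: 0.0168
```

```bash
python3 - <<'E'
from h import *
s=env.get_state();q=s["orientation"];print(s["clock"],s["tcp_pos"],np.degrees(2*np.arctan2(q[2],q[1])))
d=(np.array([0.5523,0.2005])-s["tcp_pos"][:2])*100;print(d)
E
```

```text
6.825 [0.45467208 0.06641742 0.19040644] 198.06976401037753
[ 9.76279216 13.4082582 ]
```

>>> step_arm:
  series:
    - [[3.3, 4.5, 0], 0, 255]
    - [[6.6, 9, 0], 0.01, 255]
    - [[9.8, 13.4, -1], 0.01, 255]
    - [[9.8, 13.4, -5], 0.01, 255]
    - [[9.8, 13.4, -7.5], 0.01, 255]

```text
clock: 7.45
tcp_pos: [0.5505, 0.2008, 0.1109]
orientation: [-0.002, -0.163, 0.987, -0.001]
wrist_force: [-0.2, -0.3, -2.5]
finger_gap: 0.0168
```

>>> step_arm:
  series:
    - [[0, 0, 0], 0, 255]
    - [[0, 0, 0], 0, 255]

```text
clock: 7.7
tcp_pos: [0.5497, 0.2006, 0.1102]
orientation: [-0.003, -0.163, 0.987, -0.001]
wrist_force: [-0.2, -0.4, -1.9]
finger_gap: 0.0167
```

```bash
python3 - <<'E'
from h import *
s=env.get_state();q=s["orientation"];print(s["clock"],s["tcp_pos"],np.degrees(2*np.arctan2(q[2],q[1])),s["wrist_force"])
a=cam("top");b=cam("side");c=[]
for r,(x,y,w,h) in((a,(160,150,80,80)),(b,(195,105,80,80))):
    c.append(cv2.resize(r["bgr"][y:y+h,x:x+w],(400,400),interpolation=cv2.INTER_CUBIC))
cv2.imwrite("pics/c4.png",np.hstack(c))
E
```

```text
7.7 [0.54974813 0.20059752 0.11024216] 198.7273036836668 [-0.1835747  -0.41085602 -1.85933237]
```

View pics/c4.png

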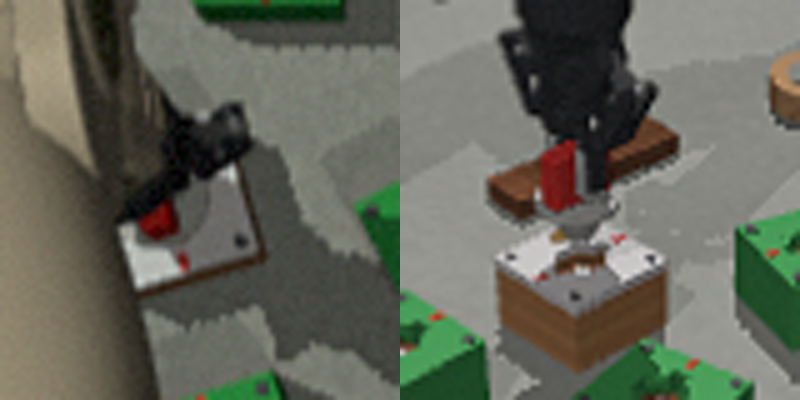

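The cap hovers over the right press, flange at about (575,205) in the right panel, the keyhole below it. I check where flange and pin tip should project against what is seen.

```bash
cat > ov.py <<'E'
from h import *
import sys
s=env.get_state();t=s["tcp_pos"];q=s["orientation"];ph=2*np.arctan2(q[2],q[1])-np.pi
u=np.array([np.cos(ph),np.sin(ph),0]);v=np.array([-u[1],u[0],0])
o=t-[0,0,.036]-.0007*u
th=np.linspace(0,2*np.pi,60)
def circ(c,r):return [c+r*(np.cos(x)*u+np.sin(x)*v) for x in th]
a=cam("top");b=cam("side");out=[]
for r,(x,y,w,h) in((a,(165,165,60,60)),(b,(205,125,50,50))):
    S=400/w;im=cv2.resize(r["bgr"][y:y+h,x:x+w],(400,400),interpolation=cv2.INTER_CUBIC);im0=im.copy()
    def dr(P,c):
        p=((proj(r,P)-[x,y]+.5)*S);cv2.polylines(im,[p.astype(int).reshape(-1,1,2)],False,c,1)
    dr(circ(o+[0,0,.030],.029),(0,255,255));dr(circ(o+[0,0,.024],.029),(0,255,0))
    dr([o+[0,0,.006]-.022*u,o+[0,0,.006]+.022*u],(255,0,255));dr(circ(o,.011),(255,255,0))
    W=[o+[0,0,.07]+i*.025*u+j*.009*v for i,j in((1,1),(1,-1),(-1,-1),(-1,1),(1,1))];dr(W,(255,255,255))
    dr(circ(np.array([.5516,.2002,.055]),.0175),(255,128,0))
    out.append(np.hstack([im,im0]) )
cv2.imwrite(sys.argv[1],np.vstack(out)[:800]);cv2.imwrite(sys.argv[1],cv2.resize(np.vstack(out),(600,600),interpolation=cv2.INTER_AREA))
E
python3 ov.py pics/ov1.png
```

```text
(no output)
```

View pics/ov1.png

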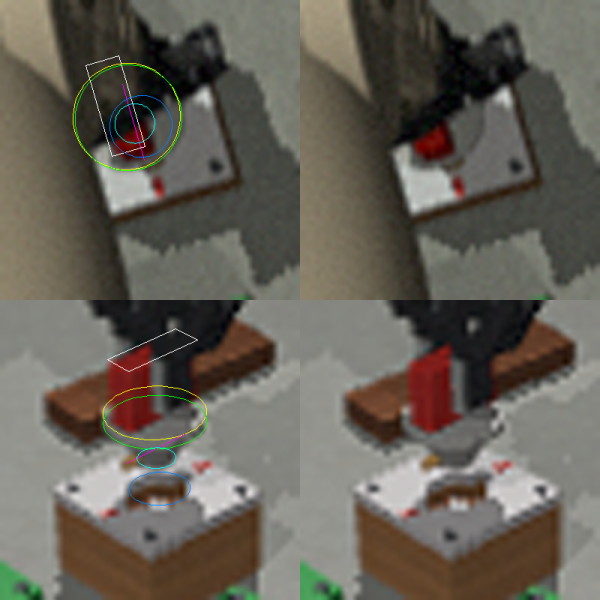

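```bash
sed -i 's/(165,165,60,60)/(175,172,40,40)/;s/(205,125,50,50)/(217,130,34,34)/;s/(600,600)/(800,600)/' ov.py; sed -i 's/cv2.imwrite(sys.argv\[1\],np.vstack(out)\[:800\]);.*/cv2.imwrite(sys.argv[1]+"_t.png",out[0]);cv2.imwrite(sys.argv[1]+"_s.png",out[1])/' ov.py; python3 ov.py pics/ov2
```

```text
(no output)
```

View pics/ov2_t.png

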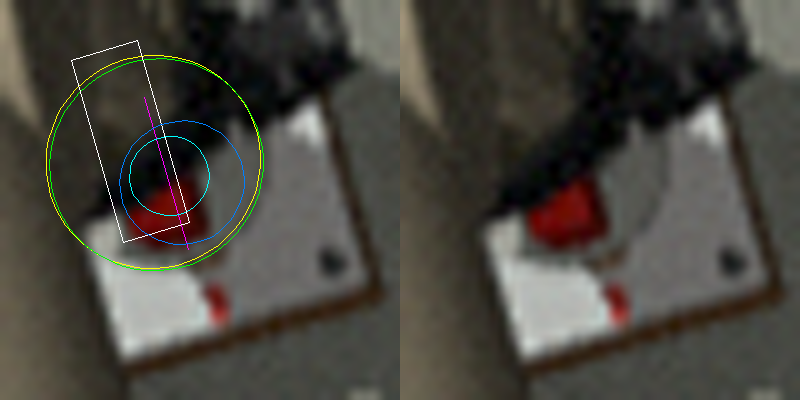

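View pics/ov2_s.png

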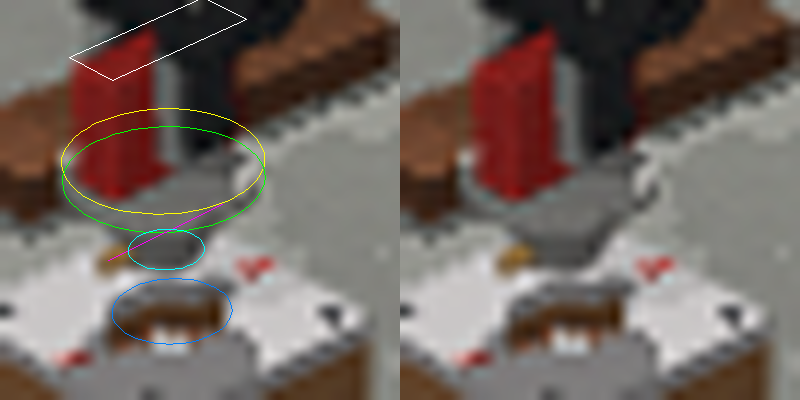

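The side view agrees to under a pixel. The top view suggests the cap sits about 1 mm toward -y of the prediction. I aim for TCP (0.552, 0.201) and go slowly.

>>> step_arm:
  series:
    - [[0.23, 0.04, 0], 0, 255]
    - [[0.23, 0.04, 0], 0, 255]
    - [[0.23, 0.04, 0], 0, 255]
    - [[0.23, 0.04, -0.7], 0, 255]
    - [[0.23, 0.04, -1.2], 0, 255]

```text
clock: 8.62
tcp_pos: [0.5531, 0.2011, 0.0993]
orientation: [-0.002, -0.163, 0.987, -0.001]
wrist_force: [-0.5, 0.7, -2.0]
finger_gap: 0.0169
```

>>> step_arm:
  series:
    - [[0, 0, 0], 0, 255]
    - [[0, 0, 0], 0, 255]

```text
clock: 8.88
tcp_pos: [0.5529, 0.2011, 0.0991]
orientation: [-0.002, -0.163, 0.987, -0.001]
wrist_force: [1.0, 0.3, -1.9]
finger_gap: 0.0171
```

```bash
python3 ov.py pics/ov3
```

```text
(no output)
```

View pics/ov3_t.png

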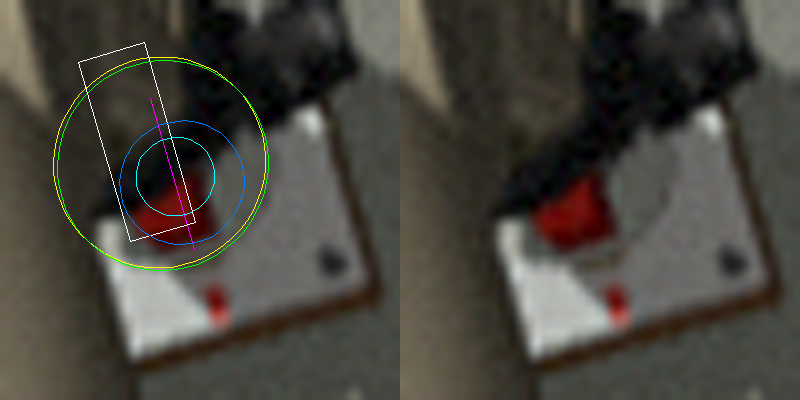

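View pics/ov3_s.png

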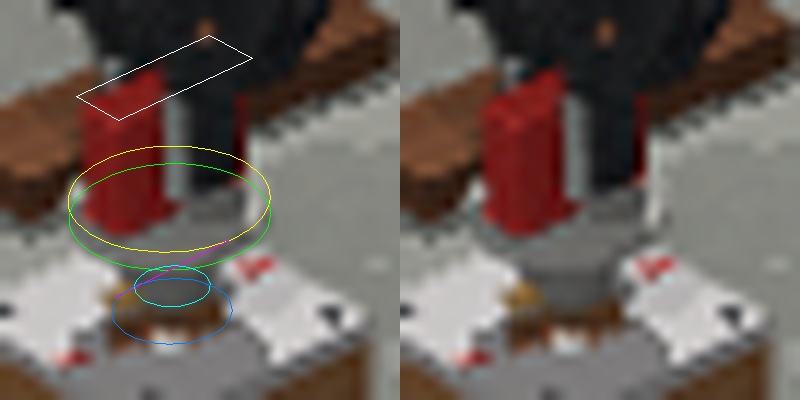

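Cap appears 1–1.5 mm toward -y, so I nudge +0.06 cm in y and go down into the keyhole mouth.

>>> step_arm:
  series:
    - [[0, 0.06, 0], 0, 255]
    - [[0, 0.06, -0.4], 0, 255]
    - [[0, 0.06, -0.9], 0, 255]
    - [[0, 0.06, -1.4], 0, 255]
    - [[0, 0.06, -1.6], 0, 255]

```text
clock: 9.6
tcp_pos: [0.5528, 0.2017, 0.0827]
orientation: [-0.002, -0.163, 0.987, -0.001]
wrist_force: [-1.0, -0.4, -2.7]
finger_gap: 0.0168
```

```bash
python3 ov.py pics/ov4; python3 -c "
from h import *
s=env.get_state();print(s['tcp_pos'],s['wrist_force'],s['ft_torque'])"
```

```text
[0.55289153 0.20170138 0.08293723] [-0.35306543 -0.8148398  -2.8865704 ] [-0.01990483 -0.0341177  -0.05318294]
```

View pics/ov4_s.png

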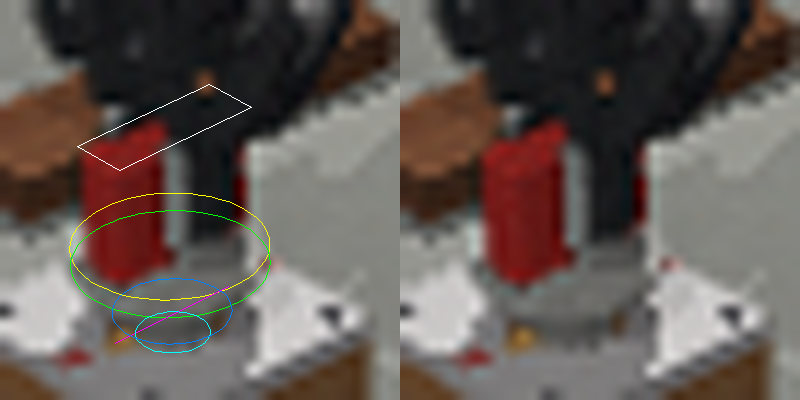

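No contact force with the pins 6 mm below the plate top, so they are in the slots. Pressing on.

>>> step_arm:
  series:
    - [[0, 0, -0.3], 0, 255]
    - [[0, 0, -0.6], 0, 255]
    - [[0, 0, -0.9], 0, 255]
    - [[0, 0, -1.2], 0, 255]
    - [[0, 0, -1.2], 0, 255]

```text
clock: 10.32
tcp_pos: [0.5532, 0.2018, 0.0719]
orientation: [-0.001, -0.163, 0.987, -0.001]
wrist_force: [-2.4, -1.1, 8.1]
finger_gap: 0.0167
```

Net 10 N at about 7 mm down matches the spring. Go on to flange contact.

>>> step_arm:
  series:
    - [[0, 0, -0.3], 0, 255]
    - [[0, 0, -0.5], 0, 255]
    - [[0, 0, -0.6], 0, 255]
    - [[0, 0, -0.6], 0, 255]
  newtons: 110

```text
clock: 10.82
tcp_pos: [0.5533, 0.2018, 0.0676]
orientation: [-0.001, -0.163, 0.987, -0.001]
wrist_force: [-5.0, -0.6, 12.5]
finger_gap: 0.0169
```

>>> step_arm:
  series:
    - [[-0.05, 0, -0.3], 0, 255]
    - [[-0.08, 0, -0.5], 0, 255]
    - [[-0.08, 0, -0.5], 0, 255]

```text
clock: 11.2
tcp_pos: [0.5533, 0.2018, 0.0672]
orientation: [0.001, -0.163, 0.987, -0.001]
wrist_force: [-10.3, -3.1, 28.4]
finger_gap: 0.0168
```

```bash
python3 ov.py pics/ov5; python3 -c "
from h import *
s=env.get_state();print(s['tcp_pos'],s['wrist_force'],s['ft_torque'],s['joint_pos'])"
```

```text
[0.55325981 0.20178626 0.06720662] [-9.60174612 -4.5185514  28.2085807 ] [-0.66285454  2.06323808 -0.03406962] [ 0.21431067  0.43462667 -0.19334084  0.94021884 -0.0016452  -0.11249653]
```

View pics/ov5_s.png

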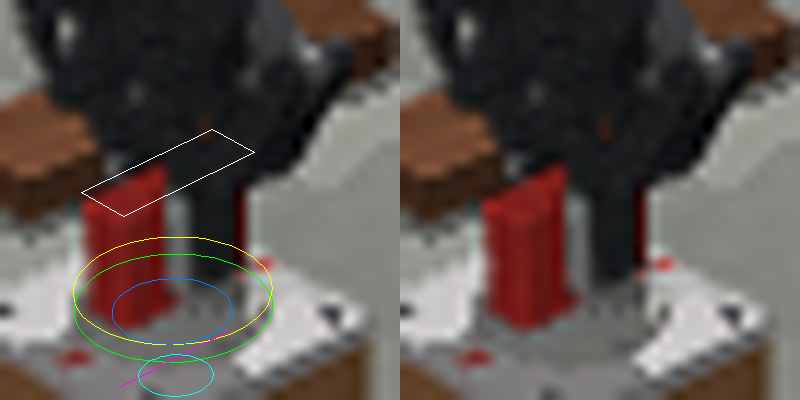

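The flange is on the plate: z stops at 0.0672 while force rises to about 30 N (spring only 15). Now the clockwise twist (negative about z), still pressing.

>>> step_arm:
  series:
    - [[-0.1, 0, -0.5], -0.1, 255]
    - [[-0.1, 0, -0.5], -0.2, 255]
    - [[-0.1, 0, -0.5], -0.3, 255]
    - [[-0.1, 0, -0.5], -0.4, 255]

```text
clock: 11.8
tcp_pos: [0.5547, 0.2019, 0.0672]
orientation: [0.005, 0.038, 0.999, -0.001]
wrist_force: [-5.6, -3.2, 25.4]
finger_gap: 0.0169
```

```bash
cat > st.py <<'E'
from h import *
s=env.get_state();q=s["orientation"];print(s["clock"],s['tcp_pos'].round(4),s['wrist_force'].round(1),s['ft_torque'].round(2),s['joint_pos'][5],np.degrees(2*np.arctan2(q[2],q[1])),s["finger_gap"])
E
python3 st.py
```

```text
11.8 [0.5547 0.2019 0.0672] [-5.6 -3.2 25.4] [-0.59  1.31  0.27] 0.2909873224046158 175.64332034165105 0.01685249534305251
```

>>> step_arm:
  series:
    - [[-0.15, 0, -0.5], -0.1, 255]
    - [[-0.15, 0, -0.5], -0.2, 255]
    - [[-0.15, 0, -0.5], -0.3, 255]
    - [[-0.15, 0, -0.5], -0.4, 255]
    - [[-0.15, 0, -0.5], -0.5, 255]

```text
clock: 12.42
tcp_pos: [0.5552, 0.2009, 0.0673]
orientation: [0.008, 0.286, 0.958, -0.002]
wrist_force: [-6.9, -6.7, 29.1]
finger_gap: 0.0164
```

```bash
python3 st.py
```

```text
12.425 [0.5552 0.2009 0.0673] [-6.9 -6.7 29.1] [-1.39  1.99  0.36] 0.7960406488198757 146.79901839176463 0.016446002240252982
```

>>> step_arm:
  series:
    - [[-0.2, 0, -0.4], -0.1, 255]
    - [[-0.2, 0, -0.4], -0.2, 255]
    - [[-0.2, 0, -0.4], -0.3, 255]
    - [[-0.2, 0, -0.4], -0.4, 255]
    - [[-0.2, 0, -0.4], -0.5, 255]

```text
clock: 13.05
tcp_pos: [0.5544, 0.1999, 0.0674]
orientation: [0.009, 0.515, 0.857, -0.003]
wrist_force: [-7.7, -5.7, 25.0]
finger_gap: 0.0168
```

```bash
python3 st.py
```

```text
13.05 [0.5544 0.1999 0.0674] [-7.7 -5.7 25. ] [-1.19  1.86  0.28] 1.3016567126047793 117.95449444076523 0.016822243100819742
```

>>> step_arm:
  series:
    - [[-0.2, 0, -0.5], -0.08, 255]
    - [[-0.2, 0, -0.5], -0.16, 255]
    - [[-0.2, 0, -0.5], -0.22, 255]
    - [[-0.2, 0, -0.5], -0.22, 255]

```text
clock: 13.55
tcp_pos: [0.5521, 0.1993, 0.0674]
orientation: [0.01, 0.606, 0.795, -0.004]
wrist_force: [-12.3, -5.7, 32.8]
finger_gap: 0.0164
```

```bash
python3 st.py
```

```text
13.55 [0.5521 0.1993 0.0674] [-12.3  -5.7  32.8] [-0.94  3.23  0.25] 1.5229294008099885 105.34889362769387 0.01644545408777084
```

>>> step_arm:
  series:
    - [[-0.1, 0, -0.4], -0.04, 255]
    - [[-0.1, 0, -0.4], -0.08, 255]
    - [[-0.1, 0, -0.4], -0.12, 255]
    - [[-0.1, 0, -0.4], -0.12, 255]

```text
clock: 14.05
tcp_pos: [0.5499, 0.1991, 0.0674]
orientation: [0.01, 0.652, 0.758, -0.005]
wrist_force: [-12.5, -5.6, 30.2]
finger_gap: 0.0166
```

```bash
python3 st.py;python3 ov.py pics/ov6
```

```text
14.05 [0.5499 0.1991 0.0674] [-12.5  -5.6  30.2] [-0.65  3.    1.14] 1.6413499408465524 98.62481729283093 0.016582748207955075
```

View pics/ov6_s.png

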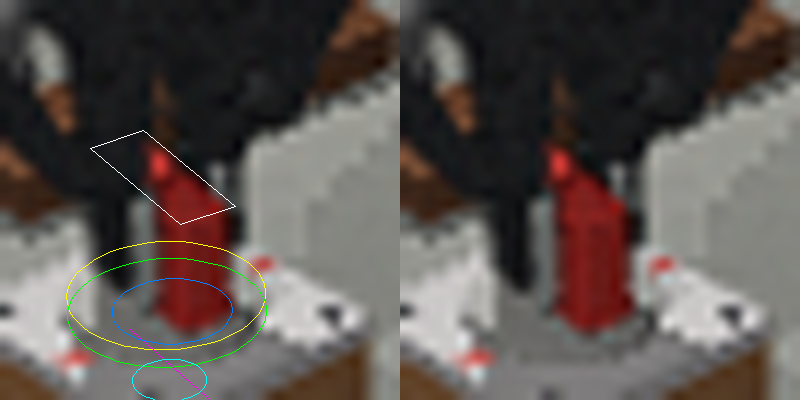

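View pics/ov6_t.png

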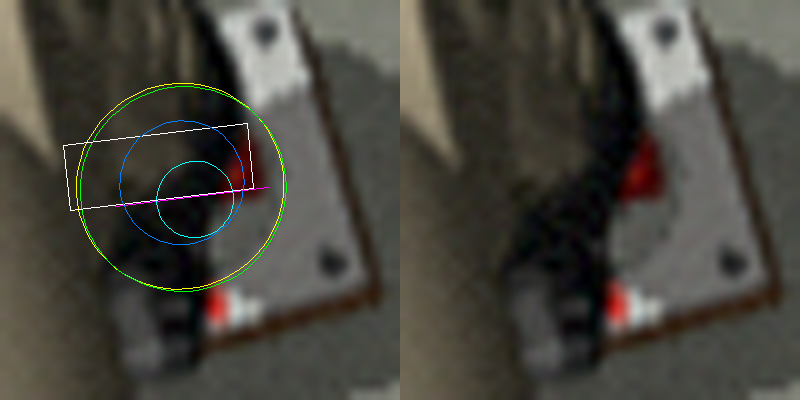

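```bash
python3 - <<'E'
from h import *
from scipy.spatial.transform import Rotation as R
s=env.get_state();q=s["orientation"];m=R.from_quat(q[[1,2,3,0]]).as_matrix();print(m.round(4),s["tau"].round(1),s["wrist_force"],s["ft_torque"])
E
```

```text
[[-0.1501  0.9886  0.0091]
 [ 0.9885  0.1502 -0.0198]
 [-0.021   0.006  -0.9998]] [ -0.9 -36.4  24.5  -6.1   0.2   1.2] [-12.07889181  -4.38736621  29.40763604] [-0.68229061  2.97192989  1.18862915]
```

The stop is reached: the tool has turned 100°, and the torque about z jumped from 0.25 to 1.1 Nm. There is a 12 N sideways load though, so I relieve it while keeping the push and the turn.

>>> step_arm:
  series:
    - [[-0.2, 0, -0.4], -0.02, 255]
    - [[-0.35, 0, -0.4], -0.02, 255]
    - [[-0.35, 0, -0.4], -0.02, 255]

```text
clock: 14.52
tcp_pos: [0.5495, 0.1991, 0.0676]
orientation: [0.013, 0.658, 0.753, -0.002]
wrist_force: [-1.8, -4.7, 20.2]
finger_gap: 0.0165
```

```bash
python3 st.py
```

```text
14.525 [0.5495 0.1991 0.0676] [-1.8 -4.7 20.2] [-0.64  0.79  1.49] 1.6594856906944995 97.64624695869823 0.016488959980275702
```

>>> step_arm:
  series:
    - [[-0.3, -0.15, -0.55], -0.01, 255]
    - [[-0.3, -0.15, -0.55], -0.01, 255]
    - [[-0.3, -0.15, -0.55], -0.01, 255]
    - [[-0.3, -0.15, -0.55], -0.01, 255]

```text
clock: 15.02
tcp_pos: [0.5494, 0.1989, 0.0676]
orientation: [0.015, 0.661, 0.751, 0.001]
wrist_force: [-4.8, -0.3, 28.7]
finger_gap: 0.0163
```

```bash
python3 st.py; python3 ov.py pics/ov7; python3 - <<'E'
from h import *
b=cam("side");crop(b,195,105,80,80,7,"pics/c5.png")
from scipy.spatial.transform import Rotation as R
s=env.get_state();q=s["orientation"];m=R.from_quat(q[[1,2,3,0]]).as_matrix();print(m[:,2].round(4))
E
```

```text
15.025 [0.5494 0.1989 0.0676] [-4.8 -0.3 28.7] [0.02 1.77 1.53] 1.6647795829885663 97.30197324526897 0.01628213846797056
[ 0.0246 -0.0177 -0.9995]
```

View pics/c5.png

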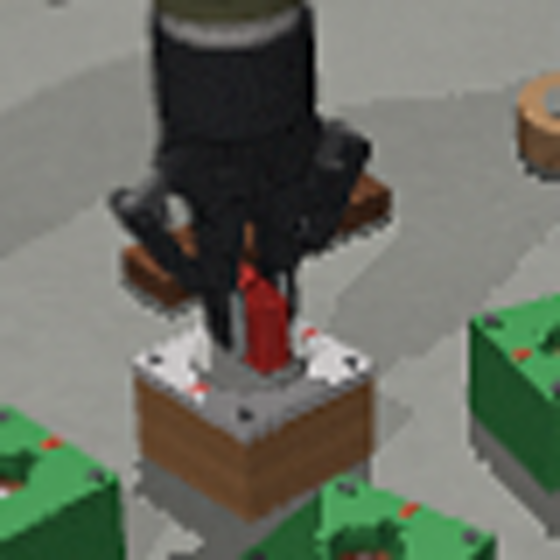

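Sideways load is nearly gone, but the tool leans 1.4° in x. I shift x back a little to straighten it.

>>> step_arm:
  series:
    - [[0.1, -0.1, -0.4], 0, 255]
    - [[0.1, -0.1, -0.4], 0, 255]
    - [[0.1, -0.1, -0.4], 0, 255]

```text
clock: 15.55
tcp_pos: [0.5495, 0.1989, 0.0676]
orientation: [0.015, 0.659, 0.752, 0.002]
wrist_force: [-10.4, -1.0, 28.8]
finger_gap: 0.0165
```

```bash
cat >> st.py <<'E'
from scipy.spatial.transform import Rotation as R
print(R.from_quat(q[[1,2,3,0]]).as_matrix()[:,2].round(4))
E
python3 st.py
```

```text
15.55 [0.5495 0.1989 0.0676] [-10.4  -1.   28.8] [-0.04  3.23  1.43] 1.6596127950302084 97.54911202578795 0.016502844056458167
[ 0.0253 -0.0158 -0.9996]
```

>>> step_arm:
  series:
    - [[0.2, 0, -0.3], 0, 255]
    - [[0.35, 0, -0.3], 0, 255]
    - [[0.35, 0, -0.3], 0, 255]

```text
clock: 15.92
tcp_pos: [0.5497, 0.199, 0.0675]
orientation: [0.013, 0.657, 0.753, 0.001]
wrist_force: [-15.8, -3.2, 28.3]
finger_gap: 0.0168
```

```bash
python3 st.py
```

```text
15.925 [0.5497 0.199  0.0675] [-15.8  -3.2  28.3] [-0.52  4.01  1.34] 1.6554236346100875 97.78002661733369 0.0167603960301514
[ 0.0213 -0.0159 -0.9996]
```

>>> step_arm:
  series:
    - [[0.3, 0, -0.1], 0, 255]
    - [[0.3, 0, -0.1], 0, 255]
    - [[0.3, 0, -0.1], 0, 255]

```text
clock: 16.3
tcp_pos: [0.5496, 0.1991, 0.0676]
orientation: [0.012, 0.656, 0.755, -0.001]
wrist_force: [-11.2, -1.5, 14.4]
finger_gap: 0.0169
```

```bash
python3 st.py
```

```text
16.3 [0.5496 0.1991 0.0676] [-11.2  -1.5  14.4] [-0.28  2.66  1.18] 1.6515968291492829 97.98547679266206 0.016919628762200066
[ 0.0169 -0.0162 -0.9997]
```

>>> step_arm:
  series:
    - [[0.3, 0.1, -0.2], 0, 255]
    - [[0.4, 0.2, -0.25], 0, 255]
    - [[0.4, 0.2, -0.25], 0, 255]

```text
clock: 16.68
tcp_pos: [0.5499, 0.1992, 0.0675]
orientation: [0.011, 0.655, 0.755, -0.004]
wrist_force: [-15.7, -9.1, 26.4]
finger_gap: 0.0167
```

```bash
python3 st.py
```

```text
16.675 [0.5499 0.1992 0.0675] [-15.7  -9.1  26.4] [-1.68  3.73  1.2 ] 1.6506986895017641 98.13547833329329 0.016740750394530896
[ 0.0118 -0.0204 -0.9997]
```

>>> step_arm:
  series:
    - [[0.3, 0.2, -0.15], 0, 255]
    - [[0.4, 0.3, -0.2], 0, 255]
    - [[0.4, 0.3, -0.2], 0, 255]

```text
clock: 17.05
tcp_pos: [0.55, 0.1993, 0.0676]
orientation: [0.011, 0.654, 0.756, -0.008]
wrist_force: [-14.0, -11.7, 25.2]
finger_gap: 0.0165
```

```bash
python3 st.py
```

```text
17.05 [0.55   0.1993 0.0676] [-14.  -11.7  25.2] [-2.09  3.55  1.18] 1.6515487435309704 98.2378722632312 0.016501805519219575
[ 0.0062 -0.0263 -0.9996]
```

>>> step_arm:
  series:
    - [[0.1, -0.3, -0.3], 0, 255]
    - [[0.1, -0.4, -0.3], 0, 255]
    - [[0.1, -0.4, -0.3], 0, 255]

```text
clock: 17.42
tcp_pos: [0.55, 0.1988, 0.0674]
orientation: [0.009, 0.653, 0.758, -0.005]
wrist_force: [-10.0, 7.4, 18.9]
finger_gap: 0.0166
```

```bash
python3 st.py
```

```text
17.425 [0.55   0.1988 0.0674] [-10.    7.4  18.9] [1.94 2.27 1.  ] 1.6422356822457023 98.51212060192834 0.016634336586605507
[ 0.0062 -0.0193 -0.9998]
```

>>> step_arm:
  series:
    - [[0.15, -0.3, -0.3], 0, 255]
    - [[0.15, -0.4, -0.3], 0, 255]
    - [[0.15, -0.4, -0.3], 0, 255]

```text
clock: 17.8
tcp_pos: [0.5501, 0.1986, 0.0673]
orientation: [0.006, 0.651, 0.759, -0.003]
wrist_force: [-10.3, 9.2, 20.3]
finger_gap: 0.0167
```

```bash
python3 st.py
```

```text
17.8 [0.5501 0.1986 0.0673] [-10.3   9.2  20.3] [2.07 2.46 0.96] 1.6328628261378815 98.80784377819619 0.016735858757110676
[ 0.0058 -0.0118 -0.9999]
```

>>> step_arm:
  series:
    - [[0.15, -0.3, -0.35], 0, 255]
    - [[0.2, -0.4, -0.35], 0, 255]
    - [[0.2, -0.4, -0.35], 0, 255]

```text
clock: 18.18
tcp_pos: [0.5501, 0.1985, 0.0672]
orientation: [0.003, 0.649, 0.761, -0.0]
wrist_force: [-12.4, 9.2, 24.8]
finger_gap: 0.017
```

```bash
python3 st.py
```

```text
18.175 [0.5501 0.1985 0.0672] [-12.4   9.2  24.8] [1.86 3.08 0.85] 1.6235565014220756 99.10720143487613 0.01695151955450469
[ 0.0046 -0.0041 -1.    ]
```

>>> step_arm:
  series:
    - [[0, -0.1, -0.4], -0.01, 255]
    - [[0, -0.1, -0.45], -0.01, 255]
    - [[0, -0.1, -0.45], -0.01, 255]
    - [[0, -0.1, -0.45], -0.01, 255]

```text
clock: 18.68
tcp_pos: [0.55, 0.1987, 0.0672]
orientation: [0.003, 0.651, 0.759, 0.001]
wrist_force: [-10.4, 1.8, 29.2]
finger_gap: 0.0169
```

```bash
python3 st.py
```

```text
18.675 [0.55   0.1987 0.0672] [-10.4   1.8  29.2] [-0.18  2.69  1.1 ] 1.6296375510315946 98.74148284857723 0.016944371077579727
[ 0.0072 -0.0023 -1.    ]
```

Tool is upright to 0.4°, z is back at the seated 0.0672, about 31 N net downward, and the stop torque is held. Final picture, then hand in.

```bash
python3 - <<'E'
from h import *
b=cam("side");crop(b,195,105,80,80,7,"pics/c6.png")
E
```

```text
(no output)
```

View pics/c6.png

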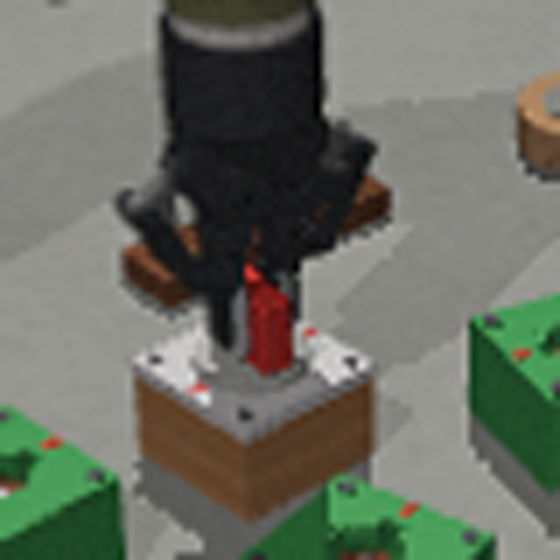

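The flange lies on the plate at (255,375), with the wing at (270,325) across the line of the red marks (200,388) and (310,332). The cap is still gripped.

```bash
python3 -c "
from workcell import env
print(env.hand_in());s=env.get_state();print(s['clock'],s['tcp_pos'],s['wrist_force'])"
```

```text
the job is handed in; nothing more can be done
None
the job is handed in; nothing more can be done
```

I closed the press and handed the job in at about 18.7 s, with the cap still gripped, pressed fully down and turned to the stop. I lifted the cap from its rest, put it into the aluminium-plated press with its pins through the slots, and pressed until the flange met the plate. Only then did I twist it clockwise.

**Last checks:**
- **Height:** the TCP was at z 0.0672, the same as when the flange first met the plate.
- **Push:** about 31 N net downward, against a spring force of about 15 N.
- **Stop:** the tool had turned about 100°, a few degrees past the nominal 95°. I put that down to play in the grip. About 1.1 Nm was held against the stop.
- **Picture:** the flange looks flat on the plate, with the wing across the line of the red marks.

**What did not go smoothly:**
- The first grip came out 7 mm too high, so I opened the jaws and regripped lower while the cap was still in the rest.
- During the twist the tool leaned by up to about 1.7° and the TCP rose 0.4 mm. I straightened it to about 0.4° before handing in.
- About 10 N of sideways force in x remained at the end.
- I never moved towards the bottle, mallet or blank, but I did not check their positions again at the end.

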